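# Fit the drive platform and tube carrier on the laboratory mixer

### The job

Fit the blue platform with the orange handle to the mixer: lift it off the sloping stand, set its hub on the mixer's cross-shaped drive shaft and turn it while pressing down until it drops fully home. Then stand the tube carrier on it, kept upright on the way, with all four corner pins down in the platform's sockets, and last push the mixer's lever right over to on. Set both parts down rather than drop them, and leave everything else on the bench where it is.

Things in the scene. Friction and masses are not known exactly. Their poses are not given: they have to be found in the camera images.
- platform: Blue square plate 140 x 140 x 10 mm (z 26 to 36 mm) with a grey hub beneath, 50 x 50 x 26 mm (z 0 to 26); 0.2 to 0.4 kg. Origin: middle of the hub's underside; z up out of the plate, x along its handle. Two slots, 11 mm wide, along x and y, cross the hub through its whole depth. At the start it lies on the stand, parallel to the rails: z leans 29 degrees to the stand's -x, x points up the slope.
- platform_handle (a point): Middle of the platform's orange handle, a fin standing on the plate: 60 mm long (x), 16 mm thick (y), 38 mm high (platform z 36 to 74); this point is at z = 55 mm. Axes as the platform's.
- platform_socket (a point): Centre of one of the platform's four square through sockets, 15 mm wide, at the plate's top (platform z = 36 mm); they lie at platform x, y = +-55 mm, this one at +, +.
- stand: Fixed sloping rack: two aluminium rails on a grey foot, 170 x 150 mm; the rails rise at 29 degrees along its +x (low end towards the robot). A lip at the low end stands 10 mm over the rails, as high as the plate is thick. Origin: middle of the foot's underside. At most 125 mm high, without the platform.
- mixer: Fixed white mixer with a blue band. Origin on the upright drive axis at table level; x points away from its lever. Housing 190 x 190 mm, 60 mm high, centred on the axis; a nose 110 mm wide, 40 mm high, reaches to x = -225 mm and carries the lever. The drive shaft stands on the housing and does not turn.
- drive_axis (a point): On the drive axis at the top of the shaft's 60 mm round collar, 66 mm above the table: the platform's origin comes here when home. On the collar stand crossed keys, each 40 mm long, 6 mm wide, 14 mm high. Their angle is not reported (visible from above): up to 0.6 rad either way from the mixer's x, y. Four platform angles fit, 90 degrees apart.
- shaft_top (a point): Top of the shaft's round pilot, 90 mm above the table: 13.8 mm thick, tapered to 7 mm over its last 5 mm. It enters where the slots cross and centres the hub at any angle. The hub then rests on the keys (origin 80 mm above the table) and falls 14 mm home when slots and keys agree within 4 to 7 degrees: turn while pressing with about 5 N.
- carrier: White tube carrier, 140 x 140 mm, 105 mm high, 0.25 to 0.5 kg, eight capped tubes (seven blue, one red). Origin: amid its four pins at their lower ends; z up, x along its handle. Pins 11 mm thick, 9 mm long, tapered to 6 mm, at x, y = +-55 mm, under legs 22 mm thick. It starts upright on the table. Stacked, its origin is 27 mm above the platform's; four angles fit, 90 degrees apart.
- carrier_handle (a point): Middle of the carrier's orange handle, a fin 60 mm long (x), 16 mm thick (y), 38 mm high, standing on the carrier's plate (carrier z 67 to 105 mm); this point is at z = 86 mm. The tubes stand in two rows along y, at x = +-55 mm, as high as the handle. The plate's underside (z 59) clears the platform's handle by 12 mm when stacked.
- run_lever (a joint): Lever on the mixer's nose: 0 to 0.15 rad = off (leaning to the mixer's -x), 1.0 rad = right over, on (leaning towards the drive axis). Turns about the mixer's y axis; pivot at mixer x = -170 mm, y = 0, 62 mm above the table; push its ball along the mixer's +x. Light (1 N at the ball), stays where it is left.
- run_lever_tip (a point): Centre of the lever's red ball (26 mm diameter), 65 mm from the pivot; the rod is 10 mm thick. It travels 62 mm from off to on, 119 mm above the table at either end and 127 mm midway.
- vial_red: Bystander, loose: small glass vial with a red cap, 28 mm across, 50 mm tall. Origin: middle of its underside. Leave alone.
- vial_yellow: Bystander, loose: small glass vial with a yellow cap, 30 mm across, 60 mm tall. Origin: middle of its underside. Leave alone.
- reagent: Bystander, loose: amber reagent bottle with a black cap, 48 mm across, 90 mm tall. Origin: middle of its underside. Leave alone.
- tip_box: Bystander, loose: clear box with a pink deck of pipette tips, 120 x 85 mm, 64 mm tall. Origin: middle of its underside. Leave alone.
- well_plate: Bystander, loose: white well plate, 86 x 128 mm, 15 mm tall. Origin: middle of its underside. Leave alone.
- petri_dish: Bystander, loose: clear covered petri dish, 92 mm across, 17 mm tall. Origin: middle of its underside. Leave alone.
- pipette: Bystander, loose: black and white hand pipette lying on two small rests, 220 mm long, 28 mm tall (its rests stand 10 mm). Origin: middle of its underside. Leave alone.
There are look-alikes about, which are no part of the job. There is more than one size of the platform; the job needs the larger.

How it is judged:
By the outcome, as a careful person would: the job done as asked, in the order asked, and still so for the second after the job is handed in, with the robot touching nothing.
It also fails if it takes over 72 s, if anything falls off the work surface, if the arm or the gripper's body presses on something with over 40 N, if the wrist force passes 120 N, or if a joint passes its speed limit or range.

### The arm

A 6-joint arm with a two-finger parallel gripper is mounted at the origin on the work surface. World frame = base frame: x ahead of the robot, y to its left, z up, the work surface at z = 0. Lengths are in m, angles in rad, forces in N, time in s.
With the tool pointing down it reaches from about 0.25 to 0.85 m from the base axis. Payload 12.5 kg.
Tool frame: the origin (TCP) lies at the centre of the arm's flange, where the gripper is bolted on; the fingertips stand 186 mm ahead of it and the grasp point (between the pads) lies 167 mm ahead of it; z points along the fingers, x is the direction in which the jaws open and shut, and the axes are right-handed (so a half turn about z gives the same grasp; the last joint's range is limited). The gripper opens to 93 mm and grips with 3 to 60 N. Pads are 15 mm wide; open, the fingers measure 128 mm over their backs; the gripper's body (75 mm by 188 mm) begins 65 mm behind the grasp point.
Start: joints at [1.102, 0.351, 1.652, -0, 1.139, -0.085], TCP at [0.206, 0.51, 0.405] pointing down, gripper open.
Joint ranges: [-2.75, 2.75], [-0.79, 2.1], [0.01, 2.65], [-1.57, 4.71], [0.07, 3.14], [-2.87, 2.87]. Speed limits (rad/s): [2.22, 2.22, 2.79, 3.14, 3.14, 3.14].

### API

Orientations are given as [roll, pitch, yaw] about the fixed x, y, z axes, in that order (R = Rz(yaw) Ry(pitch) Rx(roll)).
In Python, from plant import sensors, optics, arm gives the robot as it stands. The module is installed in compiled form; this text tells all that it offers.
- The arm moves only by the shell command python3 -m crank 'ROWS' [FORCE]. ROWS is JSON, one flat list of numbers, 7 for each row, row after row: the shift along the world's x, y, z as a fraction of full scale, then the turn, a rotation vector about the world's x, y, z as a fraction of full scale, then the opening, from 0 (shut) to 1 (fully open). A call has 1 to 20 rows; each row is the pose to reach, as a shift and turn from the pose commanded when the call began, turning the shorter way round; what a row does not reach only later rows make up. Full scale, the value 1, is 0.1 m for a shift and pi rad for a turn. A row lasts 1/10 s, in which the tool goes at most 50 mm and 8.59 degrees, less where a joint would pass 70% of its speed; a pose out of reach is approached as far as the arm can. A call with a number of a shift or a turn outside -1 to 1 is refused whole. A call with a gripper value outside its range is refused whole. The fingers move at their own pace and stop on an object; FORCE is the grip in N (left out, the last holds). Time passes only in rows, so rows that repeat a pose let the fingers close. It gives the time, the measured TCP pose, the force and the opening at its end, in the units of the state.
- sensors.get_obs(): the state, without advancing time (a new reading comes with each control period).
- optics.get_image(name): name is "scene" or "top" or "wrist"; returns a dict with "frame" (480x640x3 uint8, blue, green, red), "mtx" (3x3 intrinsics, pixels), "rvec" (rotation vector, rad) and "tvec" (3), from world to camera coordinates, as OpenCV has them. Camera axes: x right, y down, z forward; pixel columns grow to the right and rows downward; lengths in m; the calibration is good to about 2 mm. A picture is of the moment at which its call begins. There is no depth.
- arm.finish_job(): hands the job in, once; it reports no verdict.
The state is a dict: "clock": time; "qpos": joint angles; "qvel": joint speeds; "tau": joint torques, N m; "tcp_pos": TCP position; "ee_rot": TCP orientation; "contact_force": force on the tool from outside, world axes, zero at the start; "ft_torque": the same for the moment, N m; "grip_width": finger opening in m.
Only numpy, scipy, OpenCV 4.12 (cv2) and the standard library are available. Lean on these libraries where they do the work, as an engineer would, in place of code of your own. Each camera call takes 0.05 s, during which the arm holds its last target. There are 200 camera calls.

## Working session

There is one attempt and no reset: what is moved stays moved. The work goes in short steps, Python scripts to look and compute and a shell command to move; the robot and the scene stay as the last step left them, time stands still between calls to the robot, and variables do not carry over. Pictures are saved under pics/ and viewed, about 8 in all and at most 12, crops included, and the job is handed in when it is done.

```bash
mkdir -p pics; cat > h.py <<'E'
import numpy as np, cv2
from plant import sensors, optics, arm
def grab(n,f=None):
    d=optics.get_image(n)
    if f: cv2.imwrite('pics/'+f,d['frame'])
    return d
def ray(d,uv,z):
    R=cv2.Rodrigues(np.array(d['rvec'],float))[0];t=np.array(d['tvec'],float).ravel()
    K=np.array(d['mtx'],float);c=-R.T@t
    uv=np.atleast_2d(np.array(uv,float))
    r=(R.T@np.linalg.inv(K)@np.c_[uv,np.ones(len(uv))].T).T
    return c+r*((z-c[2])/r[:,2])[:,None]
def proj(d,p):
    return cv2.projectPoints(np.atleast_2d(np.array(p,float)),np.array(d['rvec'],float),np.array(d['tvec'],float),np.array(d['mtx'],float),None)[0][:,0]
E
python3 - <<'E'
from h import *
import pickle
a=grab('top','top.png');b=grab('scene','scene.png')
pickle.dump((a,b),open('v0.pkl','wb'))
print(sensors.get_obs())
for d in(a,b):
    R=cv2.Rodrigues(np.array(d['rvec'],float))[0];print(-R.T@np.array(d['tvec']).ravel(),d['mtx'])
E
```

```text
{'clock': 0.1, 'qpos': array([ 1.10236894e+00,  3.51212889e-01,  1.65233431e+00,  2.20116512e-05,
        1.13913429e+00, -8.46111046e-02]), 'qvel': array([-9.85590246e-05, -1.69697995e-03, -8.12609048e-04, -7.21922316e-05,
        1.66972801e-03, -2.95632188e-04]), 'tau': array([ 3.47504456e-04, -4.98025525e+01, -2.85704952e+01,  7.00059836e-02,
        2.39072746e-02, -3.08632411e-05]), 'tcp_pos': array([0.2058856 , 0.50989514, 0.40424824]), 'ee_rot': array([-3.14148072e+00,  1.08325208e-03,  1.18697088e+00]), 'contact_force': array([ 0.35653557,  0.20942471, -0.33348543]), 'ft_torque': array([ 0.00231927, -0.00446748, -0.00621294]), 'grip_width': 0.09276227725804502}
[0.43742316 0.00264771 1.01712814] [[437.72705004   0.         320.7711329 ]
 [  0.         437.72705004 237.08160146]
 [  0.           0.           1.        ]]
[1.41548928 0.60026109 0.80318798] [[539.10311039   0.         326.58912217]
 [  0.         539.10311039 241.13334195]
 [  0.           0.           1.        ]]
```

View pics/top.png

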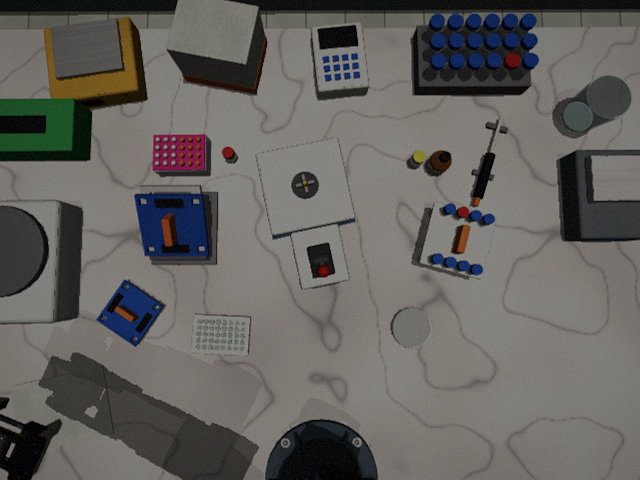

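View pics/scene.png

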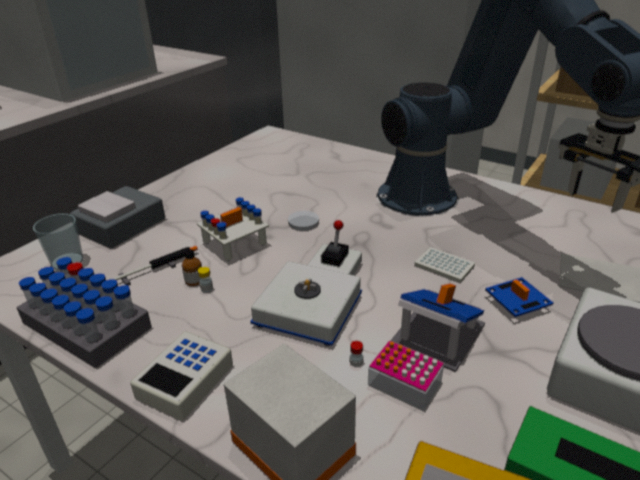

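Candidates: large blue platform on the stand (top view 170,225); small blue platform on the table (130,312), which is the decoy. Carrier is the white one with an orange fin (460,240); the black tube rack (475,55) is a look-alike. I'll check these choices in close crops.

```bash
python3 - <<'E'
from h import *
import pickle
a,b=pickle.load(open('v0.pkl','rb'))
I=a['frame']
c=lambda x,y,w,h,s:cv2.resize(I[y:y+h,x:x+w],None,fx=s,fy=s,interpolation=cv2.INTER_CUBIC)
P=c(125,180,100,90,4);C=c(410,190,100,90,4);M=c(285,160,50,45,8);L=c(240,130,125,162,4)[:360*2]
top=np.hstack([P,C]); M=cv2.resize(M,(400,240));M2=cv2.resize(I[130:295,230:370],(400,240))
cv2.imwrite('pics/crop.png',np.vstack([np.hstack([P,C]),np.hstack([c(290,167,32,36,6.25)[:225,:200],c(235,130,125,165,1.3636)[:225,:200] if 0 else cv2.resize(I[130:295,235:360],(200,225)),cv2.resize(b['frame'][270:360,390:490],(400,225))])]))
for n,d in(('top',a),('scene',b)):
    h=cv2.cvtColor(d['frame'],cv2.COLOR_BGR2HSV)
    for nm,lo,hi in(('or',(5,150,90),(16,255,255)),('red',(0,180,60),(3,255,255)),('blue',(105,170,60),(125,255,255))):
        m=cv2.inRange(h,lo,hi);k,_,st,ce=cv2.connectedComponentsWithStats(m)
        for i in range(1,k):
            if st[i,4]>60:
                ys,xs=np.where(_==i);r=cv2.minAreaRect(np.c_[xs,ys].astype(np.float32))
                print(n,nm,st[i],ce[i].round(1),np.round(r[0],1),np.round(r[1],1),round(r[2],1))
E
```

```text
top or [162 219  10  27 186] [166.4 232.1] [166.4 232. ] [27.1  6.8] 81.3
top or [457 225  13  28 190] [463.2 238.5] [463.1 238.4] [ 6.8 27.4] 14.0
top or [114 307  19  14 103] [123.4 313.4] [123.6 313.4] [20.2  5. ] 33.7
top red [506  53  14  14 148] [512.7  59.7] [512.5  59.5] [13. 13.] 90.0
top red [223 147  10  11  87] [227.3 152. ] [227.5 152. ] [10.  9.] 90.0
top red [458 207  11  10  86] [463.1 211.7] [463.  211.5] [ 9. 10.] 90.0
top red [319 266  10  10  79] [323.4 270.6] [323.5 270.5] [9. 9.] 90.0
top blue [431  14  14  14 146] [437.2  20.6] [437.2  20.6] [13.4 12.5] 26.6
top blue [449  14  14  14 149] [455.5  20.5] [455.5  20.5] [12.7 12.7] 45.0
top blue [467  14  14  14 150] [473.7  20.3] [473.5  20.5] [13. 13.] 90.0
top blue [486  14  14  13 146] [492.1  20.2] [492.5  20. ] [12. 13.] 90.0
top blue [504  14  14  13 147] [510.4  20.2] [510.5  20. ] [12. 13.] 90.0
top blue [522  14  14  13 146] [528.7  20.1] [528.5  20. ] [12. 13.] 90.0
top blue [449  33  15  14 160] [456.3  39.9] [456.   39.5] [13. 14.] 90.0
top blue [468  33  15  14 159] [474.6  39.8] [474.5  40. ] [13.4 1
[... 1652 characters left out ...]
0.0
scene red [351 342  11   9  85] [356.3 346. ] [356. 346.] [ 8. 10.] 90.0
scene blue [237 198  23  16 117] [247.8 205.8] [247.9 205.7] [25.5  5.4] 32.5
scene blue [ 57 258  14   9  88] [ 63.3 261.4] [ 63.6 261.2] [ 7.2 13.4] 63.4
scene blue [ 39 267  73  41 780] [ 76.  287.3] [ 75.3 286.5] [77.6 13.7] 28.4
scene blue [ 79 269  50  27 466] [103.8 282. ] [103.3 281.9] [52.5 13.6] 24.0
scene blue [ 20 278  73  42 836] [ 57.1 298.8] [ 55.8 298.4] [78.6 15. ] 28.4
scene blue [487 279  65  37 891] [518.1 298.9] [518.7 295.9] [57.4 34.6] 42.3
scene blue [402 290  81  32 891] [442.8 305.2] [441.5 304.5] [80.7 16.6] 19.7
scene blue [268 326  56  16  68] [295.7 333.8] [295.4 333.7] [57.   1.3] 15.1
```

View pics/crop.png

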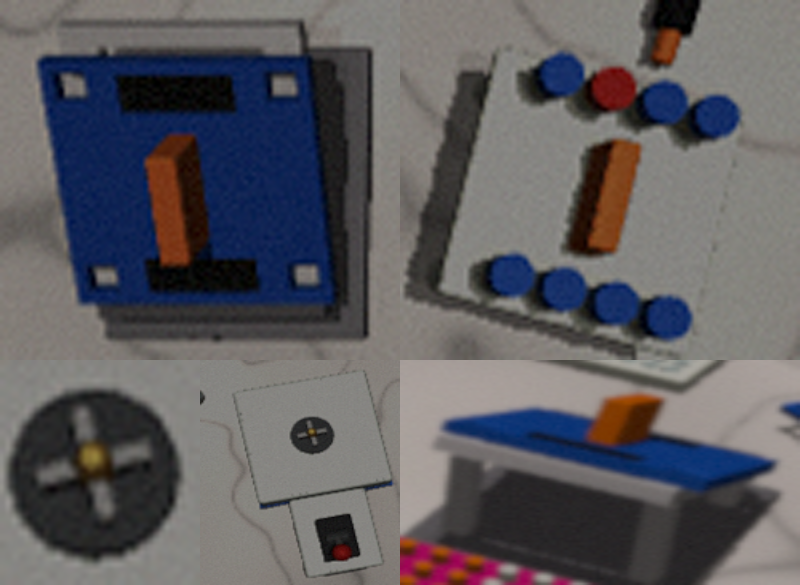

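```bash
python3 - <<'E'
from h import *
import pickle
from scipy.optimize import least_squares
from scipy.spatial.transform import Rotation as Ro
a,b=pickle.load(open('v0.pkl','rb'))
o=np.array([[73,84],[284,86],[105,275],[306,274],[38,58],[308,56],[82,302],[332,304]])/4+[125,180]
m=np.array([[55,55,36],[55,-55,36],[-55,55,36],[-55,-55,36],[70,70,36],[70,-70,36],[-70,70,36],[-70,-70,36]])/1e3
RR=lambda yaw:Ro.from_euler('z',yaw)*Ro.from_euler('y',-np.radians(29))
# z axis leaning to -x
f=lambda p:(proj(a,RR(p[3]).apply(m)+p[:3])-o).ravel()
s=least_squares(f,[.45,.33,.1,0]);print('plat',s.x,'rms',np.sqrt(np.mean(s.fun**2)),s.fun.reshape(-1,2).round(1).tolist())
P=RR(s.x[3]).apply(np.r_[m,[[0,0,.055],[.03,.008,.074],[-.03,.008,.074]]])+s.x[:3]
print('handle',P[8],'scene proj',proj(b,P).round(1).tolist())
caps=np.array([[450,208.3],[463.1,211.7],[475.8,215.3],[488.7,218.5],[437.4,258.4],[450.5,261.9],[463.6,265.5],[476.6,269]])
w=ray(a,caps,.105);c=w.mean(0);d=w[:4].mean(0)-w[4:].mean(0)
e=(w[0]-w[3])+(w[4]-w[7])
print('carr',c,np.linalg.norm(d),np.arctan2(d[1],d[0]),np.arctan2(-e[0],e[1]),proj(b,np.r_[c[:2],.105]))
print('pilot',ray(a,[304.9,182.7],.09),'collar',ray(a,[305,185.2],.066))
k=ray(a,[[290+x/6.25,167+(y-360)/6.25] for x,y in((80,410),(105,518),(40,470),(152,450))],.08);print('keys',np.arctan2(*(k[0]-k[1])[[1,0]]),np.arctan2(*(k[2]-k[3])[[1,0]]))
mc=np.array([[233,393],[363,372],[391,482],[262,503]]);mc=np.c_[235+(mc[:,0]-200)*125/200,130+(mc[:,1]-360)*165/225]
w=ray(a,mc,.06);print('mixer',w.round(3).tolist(),w.mean(0))
h=ray(a,[323.4,270.6],.119);print('ball',h)
E
```

```text
plat [ 0.56950219  0.31289729  0.05335469 -0.01020527] rms 0.40160360547473223 [[-0.2, 0.3], [-0.2, -0.1], [-0.2, 0.2], [-0.2, 0.5], [0.1, -0.1], [0.2, 0.5], [-0.3, -0.4], [0.8, -0.8]]
handle [0.54283905 0.31316941 0.10145877] scene proj [[461.1, 315.0], [410.1, 296.0], [475.4, 309.4], [427.9, 292.2], [466.4, 318.6], [400.8, 294.1], [483.9, 311.2], [424.0, 289.5], [446.0, 294.3], [447.9, 287.8], [456.3, 286.0]]
carr [ 0.51771863 -0.30175963  0.105     ] 0.10973642770651289 -0.27829552933274004 -0.27187775927472124 [[231.48704511 211.52127966]]
pilot [[0.64228907 0.02986297 0.09      ]] collar [[0.6419845  0.03037741 0.066     ]]
keys 0.21842195225589364 1.7427821705083035
mixer [[0.714, 0.14, 0.06], [0.748, -0.042, 0.06], [0.566, -0.078, 0.06], [0.533, 0.1, 0.06]] [0.64041245 0.03019516 0.06      ]
ball [[ 0.45280821 -0.00783889  0.119     ]]
```

```bash
cat >> h.py <<'E'
from scipy.spatial.transform import Rotation as Ro
def plan(T,z,x):
    "rows needed: shift/0.1 and rotvec/pi from the measured pose to TCP T, tool z, tool x"
    o=sensors.get_obs();z=np.array(z,float);z/=np.linalg.norm(z);x=np.array(x,float);x-=z*(x@z);x/=np.linalg.norm(x)
    Rt=Ro.from_matrix(np.c_[x,np.cross(z,x),z]);R0=Ro.from_euler('xyz',o['ee_rot'])
    print('shift',((np.array(T)-o['tcp_pos'])/.1).round(3),'turn',((Rt*R0.inv()).as_rotvec()/np.pi).round(4))
def st():
    o=sensors.get_obs();print({k:np.round(o[k],4).tolist() for k in('clock','qpos','tcp_pos','ee_rot','contact_force','ft_torque','grip_width')})
E
python3 - <<'E'
from h import *
s,c=np.sin(np.radians(29)),np.cos(np.radians(29))
y=-.0102;pz=np.array([-s*np.cos(y),-s*np.sin(y),c])
org=np.array([.5695,.3129,.0534]);H=org+.060*pz
plan(H+.267*pz,-pz,[-np.sin(y),np.cos(y),0])
print(H+.267*pz,H+.167*pz)
E
```

```text
shift [ 2.051 -1.954 -0.648] turn [-0.0314 -0.159   0.1165]
[0.4109755  0.31451701 0.33940064] [0.45945394 0.31402251 0.25193867]
```

```bash
python3 -m crank '[0.3,-0.3,0,-0.008,-0.04,0.03,1, 0.6,-0.6,0,-0.016,-0.08,0.06,1, 0.9,-0.9,0,-0.024,-0.12,0.09,1, 1,-0.95,0,-0.0314,-0.159,0.1165,1, 1,-0.95,0,-0.0314,-0.159,0.1165,1, 1,-0.95,0,-0.0314,-0.159,0.1165,1]'; python3 -m crank '[0.35,-0.35,-0.2,0,0,0,1, 0.7,-0.7,-0.4,0,0,0,1, 1,-1,-0.65,0,0,0,1, 1,-1,-0.65,0,0,0,1]'; python3 - <<'E'
from h import *
st();grab('wrist','w1.png')
E
```

```text
clock: 0.7
tcp_pos: [0.3055, 0.4151, 0.4045]
ee_rot: [2.638, -0.001, 1.559]
contact_force: [-0.5, 0.6, -0.1]
grip_width: 0.0932
clock: 1.1
tcp_pos: [0.4072, 0.3129, 0.3372]
ee_rot: [2.641, 0.001, 1.556]
contact_force: [0.1, 0.3, -0.5]
grip_width: 0.093
{'clock': 1.1, 'qpos': [0.615, 0.3308, 1.905, -0.5606, 0.5618, -0.5137], 'tcp_pos': [0.4072, 0.3129, 0.3372], 'ee_rot': [2.6409, 0.0006, 1.5559], 'contact_force': [0.1303, 0.2528, -0.5072], 'ft_torque': [-0.0255, 0.2578, -0.0237], 'grip_width': 0.093}
```

View pics/w1.png

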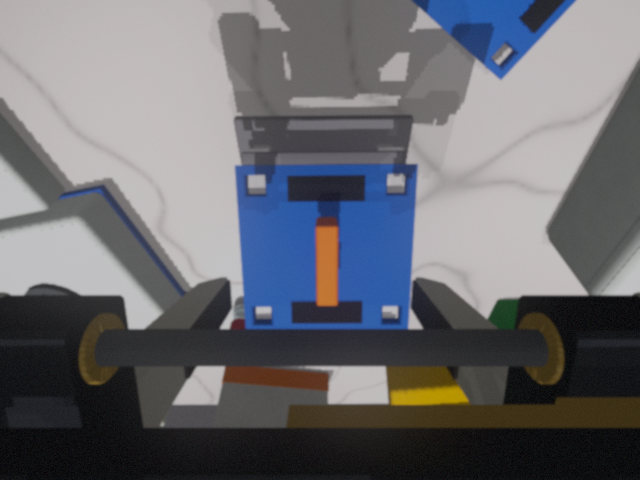

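Wrist view: the large platform is square to the tool, fin at (327,262), sockets at (257,184), (395,184), (264,313), (390,313). I'll refine the pose from these.

```bash
python3 - <<'E'
from h import *
from scipy.optimize import least_squares
d=grab('wrist')
I=d['frame'];h=cv2.cvtColor(I,cv2.COLOR_BGR2HSV)
b=cv2.inRange(h,(100,120,40),(130,255,255))
o=[]
for x,y in((257,184),(395,184),(264,313),(390,313)):
    w=(b[y-13:y+13,x-13:x+13]==0).astype(np.uint8)
    k,l,s,c=cv2.connectedComponentsWithStats(w);i=1+np.argmax(s[1:,4]);r=s[i];o.append([x-13+r[0]+(r[2]-1)/2,y-13+r[1]+(r[3]-1)/2]);print(r)
o=np.array(o)
m=np.array([[-55,-55,36],[-55,55,36],[55,-55,36],[55,55,36]])/1e3
RR=lambda yaw:Ro.from_euler('z',yaw)*Ro.from_euler('y',-np.radians(29))
f=lambda p:(proj(d,RR(p[3]).apply(m)+p[:3])-o).ravel()
s=least_squares(f,[.57,.313,.053,0]);print(s.x,s.fun.round(1))
p=s.x; q=np.r_[(p[:3]+[.5695,.3129,.0534])/2]
pz=RR(p[3]).apply([0,0,1.]);T=p[:3]+.227*pz;print(T);plan(T,-pz,RR(p[3]).apply([0,1.,0]))
m3=cv2.inRange(h,(5,150,90),(16,255,255));ys,xs=np.where(m3[200:320,280:380]);print('fin',xs.mean()+280,proj(d,RR(p[3]).apply([[0,0,.074],[0.03,0,.074],[-.03,0,.074]])+p[:3]))
E
```

```text
[  1   1  21  23 435]
[  3   1  21  21 411]
[  2   5  19  14 241]
[  3   4  18  15 253]
[ 0.57018272  0.31534754  0.04855209 -0.00542089] [ 0.3 -0.2 -0.5  0.  -0.2  0.1  0.3  0.2]
[0.46013255 0.31594412 0.24709077]
shift [ 0.54  0.01 -0.92] turn [-0.0003 -0.0009  0.0023]
fin 325.4277638190955 [[325.35680239 262.92087432]
 [325.47296403 301.75358488]
 [325.23374877 221.78418554]]
```

```bash
python3 -m crank '[0.18,0.01,-0.3,0,0,0,1, 0.36,0.02,-0.6,0,0,0,1, 0.48,0.025,-0.8,0,0,0,1, 0.53,0.03,-0.89,0,0,0,1, 0.53,0.03,-0.89,0,0,0,1]' ; python3 -m crank '[0,0,0,0,0,0,0.1, 0,0,0,0,0,0,0.1, 0,0,0,0,0,0,0.1, 0,0,0,0,0,0,0.1, 0,0,0,0,0,0,0.1, 0,0,0,0,0,0,0.1]' 40; python3 - <<'E'
from h import *
st();grab('wrist','w2.png')
E
```

```text
clock: 1.7
tcp_pos: [0.4585, 0.3191, 0.2504]
ee_rot: [2.636, -0.001, 1.562]
contact_force: [0.6, -0.5, 0.7]
grip_width: 0.0928
clock: 2.3
tcp_pos: [0.4589, 0.318, 0.2509]
ee_rot: [2.635, -0.001, 1.561]
contact_force: [0.4, -0.5, -0.4]
grip_width: 0.0492
{'clock': 2.3, 'qpos': [0.5658, 0.5379, 1.8471, -0.7136, 0.4138, -0.3842], 'tcp_pos': [0.4589, 0.318, 0.2509], 'ee_rot': [2.6352, -0.001, 1.5612], 'contact_force': [0.4206, -0.5133, -0.3718], 'ft_torque': [0.0344, 0.256, 0.0566], 'grip_width': 0.0492}
```

```bash
python3 -m crank '[0,0,0,0,0,0,0, 0,0,0,0,0,0,0, 0,0,0,0,0,0,0, 0,0,0,0,0,0,0, 0,0,0,0,0,0,0, 0,0,0,0,0,0,0]' 45;  python3 -m crank '[-0.1,0,0.18,0,0,0,0, -0.2,0,0.36,0,0,0,0, -0.2,0,0.36,0,0,0,0]'; python3 - <<'E'
from h import *
st();
E
```

```text
clock: 2.95
tcp_pos: [0.4589, 0.3178, 0.2507]
ee_rot: [2.636, -0.0, 1.561]
contact_force: [-0.7, -4.0, 1.8]
grip_width: 0.0159
clock: 3.25
tcp_pos: [0.4385, 0.3183, 0.2881]
ee_rot: [2.634, -0.002, 1.562]
contact_force: [0.8, 0.5, -3.7]
grip_width: 0.0158
{'clock': 3.25, 'qpos': [0.588, 0.4521, 1.8716, -0.6439, 0.4695, -0.4441], 'tcp_pos': [0.4385, 0.3183, 0.2881], 'ee_rot': [2.6338, -0.0024, 1.5618], 'contact_force': [0.7558, 0.5029, -3.7165], 'ft_torque': [0.0596, 0.517, 0.0424], 'grip_width': 0.0158}
```

```bash
python3 -m crank '[0,0,0.35,0,0,0,0, 0,0,0.7,0,0.04,0,0, 0,0,1,0,0.08,0,0, 0,0,1,0,0.12,0,0, 0,0,1,0,0.16,0,0, 0,0,1,0,0.16,0,0]'; python3 -m crank '[0.2,-0.28,0,0,0,0,0, 0.45,-0.6,0,0,0,0,0, 0.7,-1,0,0,0,0,0, 0.7,-1,0,0,0,0,0]';python3 -m crank '[0.2,-0.28,0,0,0,0,0, 0.45,-0.6,0,0,0,0,0, 0.7,-1,0,0,0,0,0, 0.7,-1,0,0,0,0,0, 0.7,-1,0,0,0,0,0]'; python3 - <<'E'
from h import *
st();plan([.6415,.030,.35],[0,0,-1],[-np.sin(0),np.cos(0),0]);grab('wrist','w3.png')
E
```

```text
clock: 3.85
tcp_pos: [0.4396, 0.3178, 0.3857]
ee_rot: [3.14, 0.005, 1.561]
contact_force: [0.3, 0.4, -4.3]
grip_width: 0.0164
clock: 4.25
tcp_pos: [0.5113, 0.2143, 0.3857]
ee_rot: [3.134, 0.007, 1.558]
contact_force: [-1.2, -0.2, -3.5]
grip_width: 0.0157
clock: 4.75
tcp_pos: [0.5792, 0.1174, 0.3856]
ee_rot: [3.137, 0.006, 1.56]
contact_force: [-0.7, -0.2, -3.6]
grip_width: 0.0155
{'clock': 4.75, 'qpos': [0.1222, 0.4436, 1.5631, -0.0068, 1.1309, -1.4348], 'tcp_pos': [0.5792, 0.1174, 0.3856], 'ee_rot': [3.1369, 0.0056, 1.5599], 'contact_force': [-0.6853, -0.2341, -3.6061], 'ft_torque': [0.0697, 0.0363, -0.0026], 'grip_width': 0.0155}
shift [ 0.623 -0.874 -0.356] turn [0.0018 0.0015 0.0035]
```

View pics/w3.png

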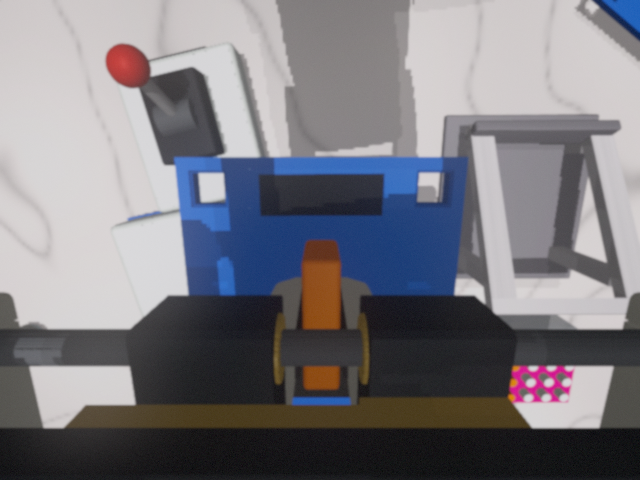

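The platform is held level, with near-side sockets at (211,187) and (430,187). I'll use these to get the hub's offset in the hand.

```bash
python3 - <<'E'
from h import *
from scipy.optimize import least_squares
d=grab('wrist');o=sensors.get_obs()
b=cv2.inRange(cv2.cvtColor(d['frame'],cv2.COLOR_BGR2HSV),(100,120,40),(130,255,255))
for x,y in((211,187),(430,187)):
    w=(b[y-25:y+25,x-25:x+25]==0).astype(np.uint8);k,l,s,c=cv2.connectedComponentsWithStats(w);i=l[25,25];print(s[i]+[x-25,y-25,0,0,0])
# top-plane plate corners: (176,158),(467,157)
m=np.array([[-55,-55,36],[-55,55,36],[-70,-70,36],[-70,70,36]])/1e3
oo=np.array([[211,187.],[430,187],[176,158],[467,157]])
Rt=Ro.from_euler('xyz',o['ee_rot']).as_matrix()
f=lambda p:(proj(d,Ro.from_euler('zyx',[p[3],p[4],0]).apply(m)+p[:3])-oo).ravel()
s=least_squares(f,[.58,.117,.157,0,0]);print(s.x,s.fun.round(1))
f2=lambda p:(proj(d,Ro.from_euler('zyx',[p[3],0,0]).apply(m)+p[:3])-oo).ravel()
s=least_squares(f2,[.58,.117,.157,0]);print('level',s.x,s.fun.round(1),s.x[:3]-o['tcp_pos'])
E
```

```text
[194 171  33  33 976]
[416 171  33  32 888]
[ 0.56838554  0.11752639  0.13985694 -0.00677948  0.27580008] [ 0.6  0.3  0.4 -0.1 -0.5 -0.3 -0.4  0.1]
level [ 0.58046228  0.11749864  0.155937   -0.00656798] [-0.9  1.   1.8  0.7  0.8 -1.1 -1.7 -0.7] [ 0.00190961 -0.00122395 -0.23018216]
```

```bash
python3 -m crank '[0.3,-0.43,0,0,0,0,0, 0.61,-0.86,0,0.0018,0.0015,0.034,0, 0.61,-0.865,-0.3,0.0018,0.0015,0.0672,0, 0.61,-0.865,-0.5,0.0018,0.0015,0.0672,0, 0.61,-0.865,-0.58,0.0018,0.0015,0.0672,0, 0.61,-0.865,-0.58,0.0018,0.0015,0.0672,0, 0.61,-0.865,-0.58,0.0018,0.0015,0.0672,0]'; python3 - <<'E'
from h import *
st();plan([.640,.031,.32],[0,0,-1],[-np.sin(.2),np.cos(.2),0]);grab('scene','s2.png');d=grab('top');cv2.imwrite('pics/t2.png',d['frame'][130:300,220:400])
import cv2
s=cv2.imread('pics/s2.png')[200:360,220:430];t=d['frame'][130:300,225:375]
cv2.imwrite('pics/c2.png',np.hstack([cv2.resize(s,(420,320)),cv2.resize(t,(282,320))]))
E
```

```text
clock: 5.55
tcp_pos: [0.64, 0.0323, 0.3299]
ee_rot: [3.141, -0.002, 1.774]
contact_force: [0.7, -0.2, -2.9]
grip_width: 0.0161
{'clock': 5.55, 'qpos': [-0.0224, 0.5918, 1.4687, 0.0021, 1.0805, -1.7974], 'tcp_pos': [0.64, 0.0323, 0.3299], 'ee_rot': [3.1405, -0.0016, 1.774], 'contact_force': [0.6966, -0.1805, -2.9443], 'ft_torque': [0.071, 0.0238, 0.0163], 'grip_width': 0.0161}
shift [ 0.    -0.013 -0.099] turn [-0.0006  0.0002 -0.001 ]
```

View pics/c2.png

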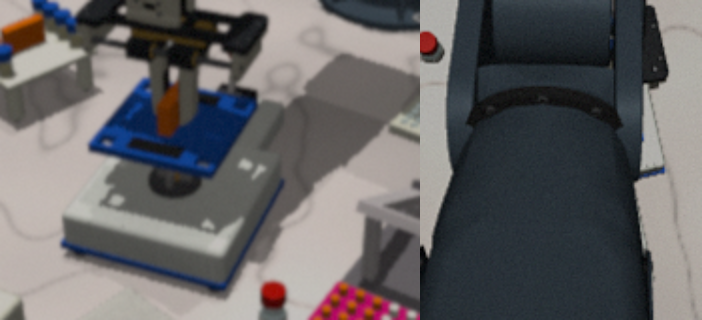

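The scene view shows the hub right above the collar, at crop (175,180). Lowering in small steps.

```bash
python3 -m crank '[0,-0.01,-0.04,0,0,0,0, 0,-0.01,-0.08,0,0,0,0, 0,-0.01,-0.12,0,0,0,0, 0,-0.01,-0.15,0,0,0,0, 0,-0.01,-0.15,0,0,0,0]';python3 -m crank '[0,0,-0.03,0,0,0,0, 0,0,-0.06,0,0,0,0, 0,0,-0.06,0,0,0,0]'; python3 - <<'E'
from h import *
st()
E
```

```text
clock: 6.15
tcp_pos: [0.6398, 0.0305, 0.3131]
ee_rot: [-3.14, -0.002, 1.773]
contact_force: [0.1, -0.3, -3.5]
grip_width: 0.0157
clock: 6.45
tcp_pos: [0.6401, 0.0304, 0.3074]
ee_rot: [3.141, -0.002, 1.773]
contact_force: [2.6, -0.7, -6.8]
grip_width: 0.0154
{'clock': 6.45, 'qpos': [-0.0255, 0.6181, 1.4842, 0.0022, 1.0392, -1.7997], 'tcp_pos': [0.6401, 0.0304, 0.3074], 'ee_rot': [3.1411, -0.0018, 1.7731], 'contact_force': [2.551, -0.7136, -6.8058], 'ft_torque': [-0.1588, -0.8433, -0.0236], 'grip_width': 0.0154}
```

```bash
python3 -m crank '[0.01,0,-0.02,0,0,0,0, 0.01,0,-0.04,0,0,0,0, 0.01,0,-0.04,0,0,0,0]';python3 -m crank '[0,0,-0.02,0,0,0,0, 0,0,-0.03,0,0,0,0, 0,0,-0.03,0,0,0,0]'; python3 - <<'E'
from h import *
st()
E
```

```text
clock: 6.75
tcp_pos: [0.6411, 0.0305, 0.3037]
ee_rot: [3.141, -0.002, 1.773]
contact_force: [4.3, -0.1, -4.8]
grip_width: 0.0156
clock: 7.05
tcp_pos: [0.6411, 0.0305, 0.3009]
ee_rot: [3.141, -0.002, 1.773]
contact_force: [5.0, 0.0, -2.8]
grip_width: 0.0152
{'clock': 7.05, 'qpos': [-0.0252, 0.6276, 1.4855, 0.0024, 1.0284, -1.7997], 'tcp_pos': [0.6411, 0.0305, 0.3009], 'ee_rot': [3.141, -0.002, 1.7732], 'contact_force': [4.985, 0.0185, -2.8223], 'ft_torque': [-0.055, -1.1052, 0.0837], 'grip_width': 0.0152}
```

```bash
python3 -m crank '[0.015,0,-0.01,0,0,0,0, 0.015,0,-0.03,0,0,0,0, 0.015,0,-0.03,0,0,0,0]';python3 -m crank '[0.005,0,-0.02,0,0,0,0, 0.005,0,-0.03,0,0,0,0, 0.005,0,-0.03,0,0,0,0]'; python3 - <<'E'
from h import *
st()
E
```

```text
clock: 7.35
tcp_pos: [0.6421, 0.0305, 0.2971]
ee_rot: [-3.139, -0.003, 1.773]
contact_force: [0.4, -0.5, -4.0]
grip_width: 0.0158
clock: 7.65
tcp_pos: [0.6428, 0.0305, 0.2944]
ee_rot: [-3.14, -0.002, 1.773]
contact_force: [0.9, -0.1, -3.3]
grip_width: 0.0159
{'clock': 7.65, 'qpos': [-0.0252, 0.6386, 1.4839, 0.0024, 1.021, -1.7997], 'tcp_pos': [0.6428, 0.0305, 0.2944], 'ee_rot': [-3.1403, -0.0025, 1.7732], 'contact_force': [0.9053, -0.0523, -3.3384], 'ft_torque': [0.0614, 0.0197, 0.001], 'grip_width': 0.0159}
```

```bash
python3 -m crank '[0,0,-0.01,0,0,0,0, 0,0,-0.02,0,0,0,0, 0,0,-0.02,0,0,0,0]';python3 -m crank '[0,0,-0.01,0,0,0,0, 0,0,-0.02,0,0,0,0, 0,0,-0.02,0,0,0,0]'; python3 - <<'E'
from h import *
st()
d=grab('scene');cv2.imwrite('pics/c3.png',cv2.resize(d['frame'][220:350,240:410],None,fx=4,fy=4,interpolation=cv2.INTER_CUBIC))
E
```

```text
clock: 7.95
tcp_pos: [0.6429, 0.0305, 0.2926]
ee_rot: [-3.141, -0.002, 1.773]
contact_force: [-0.3, 0.3, -4.2]
grip_width: 0.0161
clock: 8.25
tcp_pos: [0.643, 0.0305, 0.291]
ee_rot: [-3.141, -0.002, 1.773]
contact_force: [-1.2, 1.0, -0.3]
grip_width: 0.0161
{'clock': 8.25, 'qpos': [-0.0252, 0.6429, 1.4857, 0.0025, 1.0137, -1.7997], 'tcp_pos': [0.643, 0.0305, 0.291], 'ee_rot': [-3.1414, -0.0022, 1.7732], 'contact_force': [-1.2469, 1.0051, -0.3496], 'ft_torque': [-0.0089, 0.1814, 0.0062], 'grip_width': 0.0161}
```

View pics/c3.png

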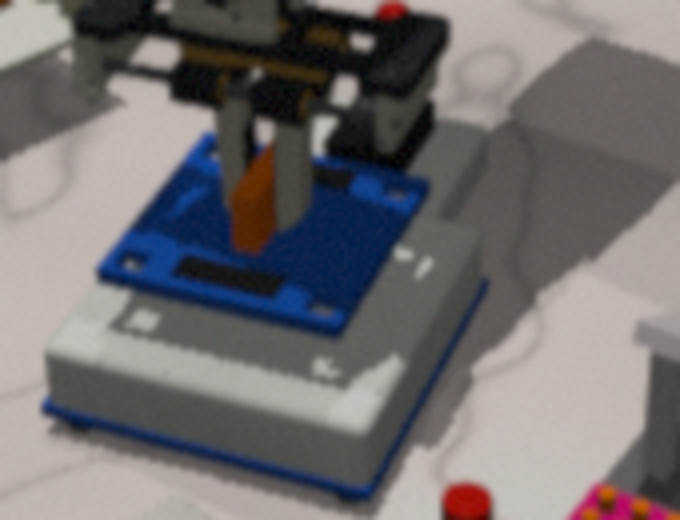

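```bash
python3 -m crank '[0,0,-0.01,0,0,0.01,0, 0,0,-0.01,0,0,0.025,0, 0,0,-0.01,0,0,0.025,0]';python3 -c "from h import *;st()";python3 -m crank '[0,0,0,0,0,-0.02,0, 0,0,0,0,0,-0.05,0, 0,0,0,0,0,-0.05,0]';python3 - <<'E'
from h import *
st();d=grab('scene')
for z in(.066,.08):
  print(z,proj(d,Ro.from_euler('z',.2).apply(np.array([[70,70,36],[70,-70,36],[-70,70,36],[-70,-70,36]])/1e3)+[.642,.0305,z]).round(1).tolist())
E
```

```text
clock: 8.6
tcp_pos: [0.6432, 0.0303, 0.2909]
ee_rot: [3.141, -0.001, 1.853]
contact_force: [-1.9, -0.1, 5.9]
grip_width: 0.0158
{'clock': 8.6, 'qpos': [-0.0254, 0.6432, 1.4854, 0.0018, 1.0124, -1.8797], 'tcp_pos': [0.6432, 0.0303, 0.2909], 'ee_rot': [3.1405, -0.0012, 1.8534], 'contact_force': [-1.9297, -0.0687, 5.8602], 'ft_torque': [-0.3285, 0.2938, -0.0104], 'grip_width': 0.0158}
clock: 8.9
tcp_pos: [0.6433, 0.0306, 0.2909]
ee_rot: [3.14, -0.002, 1.692]
contact_force: [-1.6, 1.3, 6.6]
grip_width: 0.0159
{'clock': 8.9, 'qpos': [-0.0251, 0.6432, 1.4853, 0.0026, 1.0118, -1.7183], 'tcp_pos': [0.6433, 0.0306, 0.2909], 'ee_rot': [3.1401, -0.002, 1.6919], 'contact_force': [-1.6079, 1.3415, 6.6339], 'ft_torque': [0.1089, 0.3085, 0.1137], 'grip_width': 0.0159}
0.066 [[325.2, 301.3], [264.5, 286.7], [348.3, 264.6], [292.0, 252.6]]
0.08 [[325.1, 295.9], [264.0, 281.4], [348.3, 259.5], [291.7, 247.6]]
```

Plate corners in the scene view match home height (0.066) within 1 px, against 6 px off for resting on the keys. Pressing gives about 9 N of reaction. Centre the yaw, release, retreat.

```bash
python3 -m crank '[0,0,0.01,0,0,0.0255,0, 0,0,0.01,0,0,0.0255,0, 0,0,0.01,0,0,0.0255,0.5, 0,0,0.01,0,0,0.0255,0.5, 0,0,0.01,0,0,0.0255,0.5, 0,0,0.01,0,0,0.0255,0.5, 0,0,0.01,0,0,0.0255,0.5]'; python3 -m crank '[0,0,0.2,0,0,0,0.5, 0,0,0.5,0,0,0,0.5, 0,0,1,0,0,0,1, 0,0,1,0,0,0,1, 0,0,1,0,0,0,1]';python3 -m crank '[-0.3,0,0.3,0,0,0,1, -0.6,0,0.6,0,0,0,1, -1,0,0.6,0,0,0,1, -1,0,0.6,0,0,0,1, -1,0,0.6,0,0,0,1]'; python3 - <<'E'
from h import *
st();d=grab('wrist','w4.png')
E
```

```text
clock: 9.65
tcp_pos: [0.6429, 0.0305, 0.2908]
ee_rot: [-3.141, -0.002, 1.774]
contact_force: [-0.2, -0.5, -0.1]
grip_width: 0.0459
clock: 10.15
tcp_pos: [0.6429, 0.0305, 0.3917]
ee_rot: [3.14, -0.002, 1.775]
contact_force: [-0.5, 0.4, -1.0]
grip_width: 0.0657
clock: 10.65
tcp_pos: [0.5426, 0.0305, 0.45]
ee_rot: [-3.14, -0.002, 1.775]
contact_force: [-0.1, 0.1, -0.6]
grip_width: 0.0925
{'clock': 10.65, 'qpos': [-0.0299, 0.2957, 1.6127, 0.0022, 1.2354, -1.8052], 'tcp_pos': [0.5426, 0.0305, 0.45], 'ee_rot': [-3.1399, -0.0025, 1.7746], 'contact_force': [-0.1249, 0.1091, -0.6388], 'ft_torque': [0.0648, 0.0218, 0.0368], 'grip_width': 0.0925}
```

View pics/w4.png

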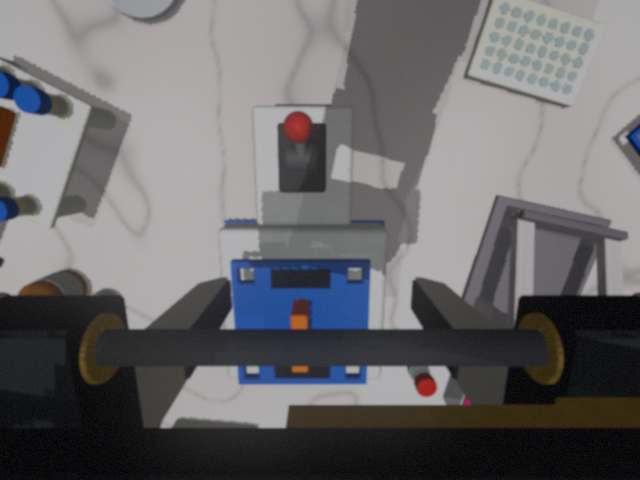

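```bash
python3 - <<'E'
from h import *
from scipy.optimize import least_squares
d=grab('wrist')
b=cv2.inRange(cv2.cvtColor(d['frame'],cv2.COLOR_BGR2HSV),(100,120,40),(130,255,255))
o=[]
for x,y in((246,273),(354,273),(252,370),(352,370)):
    w=(b[y-12:y+12,x-12:x+12]==0).astype(np.uint8);k,l,s,c=cv2.connectedComponentsWithStats(w);r=s[l[12,12]];print(r);o.append([x-12+r[0]+(r[2]-1)/2,y-12+r[1]+(r[3]-1)/2])
o=np.array(o)
w=ray(d,o,.102);print(w.round(4),w.mean(0),np.linalg.norm(w[0]-w[1]),np.linalg.norm(w[2]-w[0]))
e=w[1]+w[3]-w[0]-w[2];g=w[2]+w[3]-w[0]-w[1];print(np.arctan2(-e[0],e[1]),np.arctan2(g[1],g[0]))
plan([.5177,-.3018,.34],[0,0,-1],[np.sin(.275),np.cos(.275),0])
E
python3 -m crank '[0,-0.5,0,0,0,-0.04,1, 0,-1,0,0,0,-0.08,1, 0,-1,0,0,0,-0.12,1, 0,-1,0,0,0,-0.15,1, 0,-1,0,0,0,-0.15,1]'; python3 -m crank '[-0.1,-0.5,0,0,0,0,1, -0.2,-1,0,0,0,0,1, -0.2,-1,0,0,0,0,1]'; python3 -m crank '[0,-0.5,-0.1,0,0,0,1, 0,-1,-0.3,0,0,0,1, 0,-1,-0.3,0,0,0,1, 0,-1,-0.3,0,0,0,1]'
python3 - <<'E'
from h import *
st();d=grab('wrist','w5.png')
E
```

```text
[  5   5  16  15 215]
[  5   5  17  15 225]
[  0   0  24  18 333]
[  0   0  24  18 327]
[[ 0.5985 -0.0331  0.102 ]
 [ 0.5765  0.0731  0.102 ]
 [ 0.7017 -0.0118  0.102 ]
 [ 0.6799  0.0933  0.102 ]] [0.6391722  0.03036192 0.102     ] 0.1083903476861589 0.10535048024570644
0.20443334998950766 0.19820688453152235
shift [-0.259 -3.322 -1.099] turn [-0.0008 -0.0004 -0.1524]
clock: 11.25
tcp_pos: [0.5437, -0.0701, 0.4498]
ee_rot: [-3.14, -0.002, 1.301]
contact_force: [0.5, -0.3, -0.7]
grip_width: 0.0928
clock: 11.55
tcp_pos: [0.5226, -0.1734, 0.4501]
ee_rot: [-3.141, -0.001, 1.303]
contact_force: [0.4, 0.7, -0.2]
grip_width: 0.093
clock: 11.95
tcp_pos: [0.5232, -0.2699, 0.4196]
ee_rot: [-3.139, -0.003, 1.304]
contact_force: [-0.5, 0.3, -0.5]
grip_width: 0.0928
{'clock': 11.95, 'qpos': [-0.5557, 0.4075, 1.5302, 0.0024, 1.207, -1.8607], 'tcp_pos': [0.5232, -0.2699, 0.4196], 'ee_rot': [-3.1393, -0.003, 1.3042], 'contact_force': [-0.4907, 0.2552, -0.5078], 'ft_torque': [0.0126, 0.0159, -0.0245], 'grip_width': 0.0928}
```

View pics/w5.png

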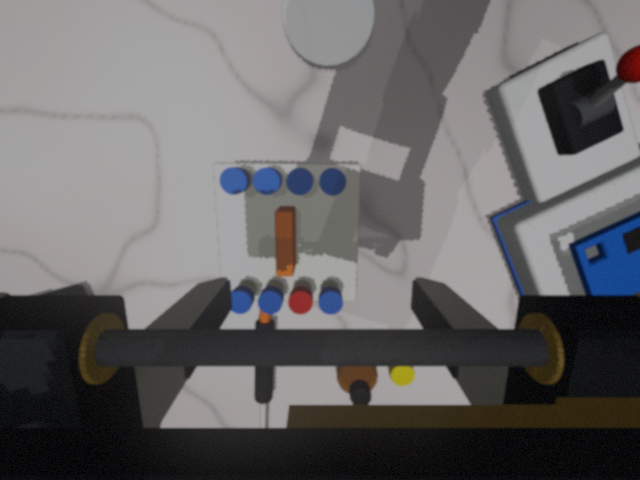

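Wrist view: carrier fin at (285,240), caps in rows at y≈180 and y≈300. The pipette, reagent bottle and yellow vial are beyond it. Compute the correction.

```bash
python3 - <<'E'
from h import *
d=grab('wrist');h=cv2.cvtColor(d['frame'],cv2.COLOR_BGR2HSV)
m=cv2.inRange(h,(100,120,30),(130,255,255))|cv2.inRange(h,(0,150,60),(4,255,255))
k,l,s,c=cv2.connectedComponentsWithStats(m[150:330,200:380]);p=[]
for i in range(1,k):
    if s[i,4]>200:p.append(c[i]+[200,150]);print(s[i],p[-1].round(1))
w=ray(d,p,.105);print(w.round(4).tolist(),w.mean(0))
near=[i for i in range(len(p)) if p[i][1]<230];far=[i for i in range(len(p)) if p[i][1]>230]
g=w[far].mean(0)-w[near].mean(0);print(len(near),len(far),np.linalg.norm(g),np.arctan2(g[1],g[0]))
c0=w.mean(0)
f=cv2.inRange(h,(5,150,60),(18,255,255));ys,xs=np.where(f[195:285,265:305]);print('fin',xs.min()+265,xs.max()+265,ys.min()+195,ys.max()+195,proj(d,[c0[0],c0[1],.105]))
plan([c0[0],c0[1],.259],[0,0,-1],[np.sin(.275),np.cos(.275),0])
E
```

```text
[ 20  18  27  25 530] [232.8 179.8]
[ 52  18  28  25 548] [265.5 180. ]
[ 86  19  25  25 477] [298.3 180.8]
[119  19  24  25 461] [330.9 181. ]
[ 30 139  21  23 387] [239.7 300.2]
[ 58 140  23  23 419] [269.  300.5]
[ 89 140  21  22 361] [299.1 300.7]
[118 140  23  23 412] [329.1 300.9]
[[0.454, -0.3263, 0.105], [0.4614, -0.2997, 0.105], [0.4692, -0.2733, 0.105], [0.4766, -0.2468, 0.105], [0.5588, -0.3551, 0.105], [0.5662, -0.3292, 0.105], [0.5735, -0.3026, 0.105], [0.581, -0.2761, 0.105]] [ 0.51759573 -0.30114867  0.105     ]
4 4 0.10856451492261486 -0.27243982328269206
fin 275 292 210 274 [[283.11335524 243.08924923]]
shift [-0.058 -0.327 -1.619] turn [-0.0008  0.0001 -0.0031]
```

```bash
python3 -m crank '[-0.057,-0.3,-0.1,0,0,-0.003,1, -0.057,-0.325,-0.4,0,0,-0.003,1, -0.057,-0.325,-0.7,0,0,-0.003,1, -0.057,-0.325,-0.7,0,0,-0.003,1]';python3 -m crank '[0,0,-0.3,0,0,0,1, 0,0,-0.6,0,0,0,1, 0,0,-0.8,0,0,0,1, 0,0,-0.91,0,0,0,1, 0,0,-0.91,0,0,0,1]';  python3 -c "from h import *;st()"; python3 -m crank '[0,0,0,0,0,0,0.4, 0,0,0,0,0,0,0.3, 0,0,0,0,0,0,0.3, 0,0,0,0,0,0,0, 0,0,0,0,0,0,0, 0,0,0,0,0,0,0, 0,0,0,0,0,0,0, 0,0,0,0,0,0,0, 0,0,0,0,0,0,0, 0,0,0,0,0,0,0, 0,0,0,0,0,0,0, 0,0,0,0,0,0,0]' 45; python3 -c "from h import *;st()"
```

```text
clock: 12.45
tcp_pos: [0.5171, -0.3003, 0.348]
ee_rot: [-3.136, -0.004, 1.296]
contact_force: [-0.1, -0.2, -0.1]
grip_width: 0.0929
clock: 12.95
tcp_pos: [0.5177, -0.3014, 0.26]
ee_rot: [-3.141, -0.002, 1.295]
contact_force: [0.3, -0.8, 0.5]
grip_width: 0.0931
{'clock': 12.95, 'qpos': [-0.6053, 0.6146, 1.6312, 0.0025, 0.8974, -1.9021], 'tcp_pos': [0.5177, -0.3014, 0.26], 'ee_rot': [-3.1406, -0.0024, 1.2953], 'contact_force': [0.2519, -0.8278, 0.474], 'ft_torque': [0.0111, -0.0131, 0.0168], 'grip_width': 0.0931}
clock: 14.15
tcp_pos: [0.5172, -0.302, 0.2597]
ee_rot: [-3.141, -0.002, 1.294]
contact_force: [1.2, -0.1, 0.5]
grip_width: 0.0154
{'clock': 14.15, 'qpos': [-0.6065, 0.6149, 1.6317, 0.0025, 0.8963, -1.9022], 'tcp_pos': [0.5172, -0.302, 0.2597], 'ee_rot': [-3.141, -0.0022, 1.2942], 'contact_force': [1.2356, -0.1126, 0.4526], 'ft_torque': [-0.0875, -0.0089, -0.0053], 'grip_width': 0.0154}
```

```bash
python3 -m crank '[0,0,0.1,0,0,0,0, 0,0,0.3,0,0,0,0, 0,0,0.5,0,0,0,0, 0,0,0.75,0,0,0,0, 0,0,1,0,0,0,0, 0,0,1,0,0,0,0]'; python3 -c "from h import *;st()"; python3 -m crank '[0,0,0.3,0,0,0,0, 0.05,0.15,0.6,0,0,0.02,0, 0.15,0.4,0.7,0,0,0.05,0, 0.25,0.65,0.7,0,0,0.08,0, 0.35,0.9,0.7,0,0,0.115,0, 0.4,1,0.7,0,0,0.151,0, 0.4,1,0.7,0,0,0.151,0]'; python3 -m crank '[0.15,0.25,0,0,0,0,0, 0.3,0.5,0,0,0,0,0, 0.4,0.75,0,0,0,0,0, 0.5,1,0,0,0,0,0, 0.5,1,0,0,0,0,0]';  python3 -m crank '[0.1,0.3,0,0,0,0,0, 0.2,0.6,0,0,0,0,0, 0.3,0.9,0,0,0,0,0, 0.3,1,0,0,0,0,0, 0.3,1,0,0,0,0,0, 0.3,1,0,0,0,0,0]';python3 - <<'E'
from h import *
st();plan([.6425,.0305,.40],[0,0,-1],[-np.sin(.2),np.cos(.2),0]);grab('wrist','w6.png')
E
```

```text
clock: 14.75
tcp_pos: [0.5176, -0.3023, 0.3631]
ee_rot: [3.137, -0.0, 1.294]
contact_force: [0.5, 0.3, -3.9]
grip_width: 0.016
{'clock': 14.75, 'qpos': [-0.6065, 0.4824, 1.5617, 0.0022, 1.0933, -1.9016], 'tcp_pos': [0.5176, -0.3023, 0.3631], 'ee_rot': [3.137, -0.0005, 1.2941], 'contact_force': [0.4634, 0.29, -3.8719], 'ft_torque': [-0.0048, 0.0032, -0.014], 'grip_width': 0.016}
clock: 15.45
tcp_pos: [0.5575, -0.2007, 0.4284]
ee_rot: [-3.14, -0.004, 1.772]
contact_force: [-0.5, 0.3, -4.1]
grip_width: 0.0157
clock: 15.95
tcp_pos: [0.6077, -0.1004, 0.4286]
ee_rot: [-3.14, -0.003, 1.767]
contact_force: [-0.3, -0.2, -4.7]
grip_width: 0.0162
clock: 16.55
tcp_pos: [0.637, -0.0033, 0.4293]
ee_rot: [-3.14, -0.002, 1.767]
contact_force: [-1.3, -0.0, -4.7]
grip_width: 0.0156
{'clock': 16.55, 'qpos': [-0.0784, 0.4895, 1.3807, 0.0015, 1.2733, -1.8457], 'tcp_pos': [0.637, -0.0033, 0.4293], 'ee_rot': [-3.1403, -0.0019, 1.7668], 'contact_force': [-1.3159, -0.0475, -4.701], 'ft_torque': [0.008, -0.0486, 0.0274], 'grip_width': 0.0156}
shift [ 0.055  0.338 -0.293] turn [-0.0005 -0.0005  0.0013]
```

View pics/w6.png

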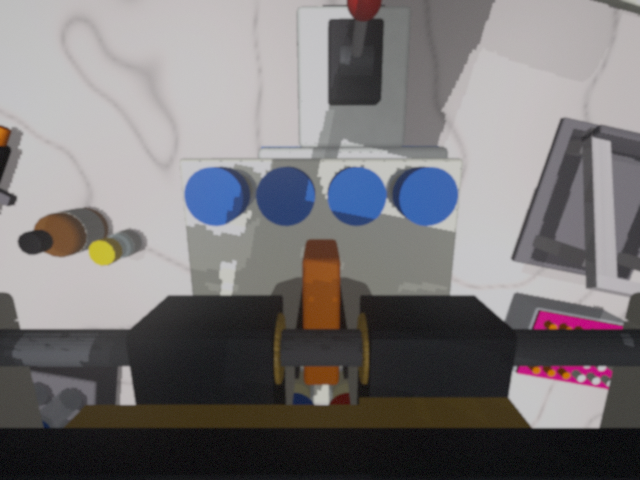

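Carrier held upright; near caps at (217,196), (286,196), (357,196), (426,196). I'll work out its offset in the hand the same way as for the platform, so that any camera bias cancels.

```bash
python3 - <<'E'
from h import *
d=grab('wrist');o=sensors.get_obs();h=cv2.cvtColor(d['frame'],cv2.COLOR_BGR2HSV)
m=cv2.inRange(h,(100,120,30),(130,255,255))
k,l,s,c=cv2.connectedComponentsWithStats(m[150:240,170:470]);p=[]
for i in range(1,k):
    if s[i,4]>800:p.append(s[i,:2]+(s[i,2:4]-1)/2+[170,150]);print(s[i])
p=np.array(p);p=p[np.argsort(p[:,0])]
w=ray(d,p,o['tcp_pos'][2]-.2597+.105)
e=w[-1]-w[0];yaw=np.arctan2(-e[0],e[1]);mid=w.mean(0)
R=Ro.from_euler('z',yaw);off=R.inv().apply(mid-o['tcp_pos'])
print(np.linalg.norm(e),'carrier yaw',yaw,'tool',o['ee_rot'][2]-np.pi/2,'offset of origin in carrier axes',off+[.055,0,0])
E
```

```text
[  16   18   58   57 2614]
[  87   19   58   56 2499]
[ 158   18   59   57 2580]
[ 224   18   63   57 2807]
0.08117455935117622 carrier yaw 0.19657403382820832 tool 0.19564428550344015 offset of origin in carrier axes [ 0.00091136  0.00054769 -0.1547    ]
```

```bash
python3 -m crank '[0.06,0.2,0,0,0,0.001,0, 0.06,0.338,0,0,0,0.0015,0, 0.06,0.338,-0.2,0,0,0.0015,0, 0.06,0.338,-0.4,0,0,0.0015,0, 0.06,0.338,-0.6,0,0,0.0015,0, 0.06,0.338,-0.6,0,0,0.0015,0, 0.06,0.338,-0.6,0,0,0.0015,0]'; python3 -c "from h import *;st()"; python3 -m crank '[0,0,-0.03,0,0,0,0, 0,0,-0.06,0,0,0,0, 0,0,-0.09,0,0,0,0, 0,0,-0.09,0,0,0,0]'; python3 -m crank '[0,0,-0.02,0,0,0,0, 0,0,-0.04,0,0,0,0, 0,0,-0.04,0,0,0,0]';python3 -c "from h import *;st()"
```

```text
clock: 17.35
tcp_pos: [0.6432, 0.0316, 0.3702]
ee_rot: [-3.141, -0.002, 1.773]
contact_force: [1.4, -0.7, -3.7]
grip_width: 0.0152
{'clock': 17.35, 'qpos': [-0.0235, 0.5549, 1.4241, 0.0022, 1.1635, -1.7972], 'tcp_pos': [0.6432, 0.0316, 0.3702], 'ee_rot': [-3.1411, -0.0022, 1.7728], 'contact_force': [1.3622, -0.7148, -3.6508], 'ft_torque': [0.0768, -0.0381, -0.0092], 'grip_width': 0.0152}
clock: 17.75
tcp_pos: [0.6431, 0.0318, 0.3604]
ee_rot: [-3.141, -0.002, 1.773]
contact_force: [0.2, 0.0, -4.5]
grip_width: 0.0158
clock: 18.05
tcp_pos: [0.6432, 0.0318, 0.3564]
ee_rot: [-3.141, -0.002, 1.773]
contact_force: [-0.0, 0.0, -4.1]
grip_width: 0.0158
{'clock': 18.05, 'qpos': [-0.0231, 0.5689, 1.4369, 0.0023, 1.1373, -1.7973], 'tcp_pos': [0.6432, 0.0318, 0.3564], 'ee_rot': [-3.1406, -0.0024, 1.7732], 'contact_force': [-0.0306, 0.0165, -4.1138], 'ft_torque': [0.0773, 0.0565, -0.0168], 'grip_width': 0.0158}
```

```bash
python3 -m crank '[0,0,-0.02,0,0,0,0, 0,0,-0.03,0,0,0,0, 0,0,-0.03,0,0,0,0]'; python3 -m crank '[0,0,-0.01,0,0,0,0, 0,0,-0.02,0,0,0,0, 0,0,-0.02,0,0,0,0]';python3 - <<'E'
from h import *
st()
d=grab('scene');cv2.imwrite('pics/c4.png',cv2.resize(d['frame'][200:350,240:410],None,fx=4,fy=4,interpolation=cv2.INTER_CUBIC))
E
```

```text
clock: 18.35
tcp_pos: [0.6432, 0.0318, 0.3535]
ee_rot: [-3.141, -0.002, 1.773]
contact_force: [0.7, -0.7, -3.6]
grip_width: 0.0155
clock: 18.65
tcp_pos: [0.6432, 0.0318, 0.3527]
ee_rot: [3.141, -0.002, 1.773]
contact_force: [-2.5, 0.0, 4.0]
grip_width: 0.0156
{'clock': 18.65, 'qpos': [-0.0231, 0.5726, 1.4402, 0.0023, 1.1289, -1.7973], 'tcp_pos': [0.6432, 0.0318, 0.3527], 'ee_rot': [3.1413, -0.002, 1.7732], 'contact_force': [-2.458, 0.0395, 4.0317], 'ft_torque': [0.0587, 0.6062, -0.057], 'grip_width': 0.0156}
```

```bash
python3 -m crank '[0,0,0.01,0,0,0,0, 0,0,0.01,0,0,0,0.5, 0,0,0.01,0,0,0,0.5, 0,0,0.01,0,0,0,0.5, 0,0,0.01,0,0,0,0.5, 0,0,0.01,0,0,0,0.5]'; python3 -m crank '[0,0,0.2,0,0,0,0.5, 0,0,0.5,0,0,0,0.5, 0,0,1,0,0,0,0.5, 0,0,1,0,0,0,0.5]';python3 -m crank '[-0.5,-0.1,0,0,0,0,0, -1,-0.2,0,0,0,0,0, -1,-0.2,0,0,0,0,0]';python3 -m crank '[-0.5,-0.1,0,0,0,0,0, -1,-0.2,0,0,0,0,0, -1,-0.2,0,0,0,0,0]';python3 - <<'E'
from h import *
st();plan([.416,-.0157,.298],[0,0,-1],[-np.sin(.2),np.cos(.2),0])
d=grab('scene');t=grab('top')
h=cv2.cvtColor(d['frame'],cv2.COLOR_BGR2HSV)
cv2.imwrite('pics/c5.png',np.hstack([cv2.resize(d['frame'][190:350,240:410],(425,400),interpolation=cv2.INTER_CUBIC),cv2.resize(t['frame'][120:300,225:385],(356,400),interpolation=cv2.INTER_CUBIC)]))
E
```

```text
clock: 19.3
tcp_pos: [0.6432, 0.0318, 0.3527]
ee_rot: [-3.141, -0.002, 1.773]
contact_force: [-1.3, -0.2, -0.9]
grip_width: 0.0459
clock: 19.7
tcp_pos: [0.6436, 0.0318, 0.4596]
ee_rot: [3.132, 0.0, 1.773]
contact_force: [0.2, 0.8, 0.4]
grip_width: 0.0465
clock: 20.0
tcp_pos: [0.5389, 0.0114, 0.4516]
ee_rot: [-3.137, -0.003, 1.773]
contact_force: [0.8, -0.1, 0.3]
grip_width: 0.0272
clock: 20.3
tcp_pos: [0.4397, -0.0085, 0.4524]
ee_rot: [-3.139, -0.003, 1.773]
contact_force: [0.3, 0.5, 0.7]
grip_width: 0.0032
{'clock': 20.3, 'qpos': [-0.1257, 0.0945, 1.8558, 0.0019, 1.1943, -1.8989], 'tcp_pos': [0.4397, -0.0085, 0.4524], 'ee_rot': [-3.1393, -0.0026, 1.7725], 'contact_force': [0.3127, 0.5488, 0.7386], 'ft_torque': [0.0744, -0.0175, -0.0235], 'grip_width': 0.0032}
shift [-0.237 -0.072 -1.544] turn [-0.0007 -0.0009 -0.0005]
```

View pics/c5.png

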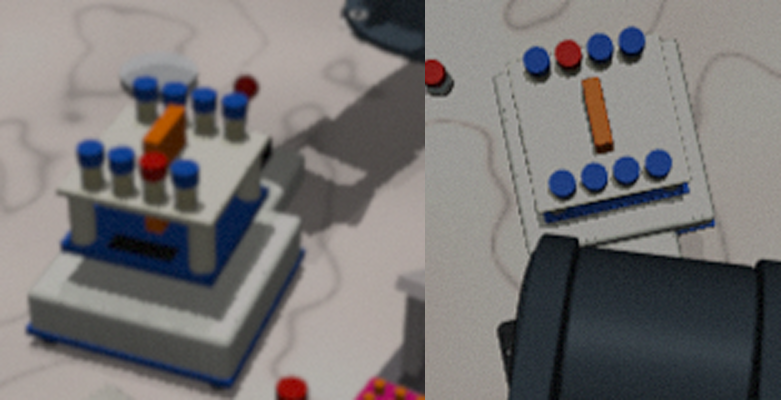

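The carrier sits level on the platform, with all four legs meeting the plate and everything square. Now the lever, with fingers shut behind the ball.

```bash
python3 -m crank '[-0.25,-0.075,-0.1,0,0,0,0, -0.25,-0.075,-0.5,0,0,0,0, -0.25,-0.075,-0.8,0,0,0,0, -0.25,-0.075,-0.8,0,0,0,0]';python3 -m crank '[0,0,-0.4,0,0,0,0, 0,0,-0.74,0,0,0,0, 0,0,-0.74,0,0,0,0, 0,0,-0.74,0,0,0,0]';python3 - <<'E'
from h import *
st();plan([.6415-.1595*.98,.030-.1595*.1987,.298],[0,0,-1],[-np.sin(.2),np.cos(.2),0])
d=grab('scene');r=cv2.inRange(cv2.cvtColor(d['frame'],cv2.COLOR_BGR2HSV),(0,150,50),(4,255,255));k,l,s,c=cv2.connectedComponentsWithStats(r[215:250,320:360]);print(s[1:],c[1:]+[320,215])
E
```

```text
clock: 20.8
tcp_pos: [0.4188, -0.0156, 0.3701]
ee_rot: [-3.136, -0.004, 1.773]
contact_force: [-1.2, -0.4, -0.0]
grip_width: 0.0006
clock: 21.2
tcp_pos: [0.4195, -0.0158, 0.3001]
ee_rot: [3.141, -0.002, 1.773]
contact_force: [0.1, 1.0, 0.3]
grip_width: 0.0007
{'clock': 21.2, 'qpos': [-0.149, 0.2775, 2.0698, 0.0027, 0.7948, -1.9243], 'tcp_pos': [0.4195, -0.0158, 0.3001], 'ee_rot': [3.1414, -0.002, 1.7734], 'contact_force': [0.0841, 0.9928, 0.3292], 'ft_torque': [0.0689, -0.0429, 0.0218], 'grip_width': 0.0007}
shift [ 0.656  0.141 -0.021] turn [-0.0006 -0.0001 -0.0008]
[[14  5  9  7 37]] [[338.18918919 223.13513514]]
```

```bash
python3 -m crank '[0.1,0.02,0,0,0,0,0, 0.2,0.04,0,0,0,0,0, 0.3,0.06,0,0,0,0,0, 0.4,0.08,0,0,0,0,0, 0.5,0.1,0,0,0,0,0, 0.58,0.118,0,0,0,0,0, 0.64,0.13,0,0,0,0,0, 0.64,0.13,0,0,0,0,0]';python3 -m crank '[0.02,0.004,0,0,0,0,0, 0.04,0.008,0,0,0,0,0, 0.04,0.008,0,0,0,0,0]';python3 - <<'E'
from h import *
st()
d=grab('scene');h=cv2.cvtColor(d['frame'],cv2.COLOR_BGR2HSV)
r=cv2.inRange(h,(0,150,50),(4,255,255));k,l,s,c=cv2.connectedComponentsWithStats(r[190:270,290:360]);print(s[1:],c[1:]+[290,190])
u=np.array([.98,.1987,0])
for a in(0,.15,.85,.9,1.):
    print(a,proj(d,np.array([.6415,.030,.062])+u*(-.170+.065*np.sin(a-.5))+[0,0,.065*np.cos(a-.5)]))
E
```

```text
clock: 22.05
tcp_pos: [0.4828, -0.0026, 0.2986]
ee_rot: [-3.141, -0.002, 1.773]
contact_force: [0.0, 0.2, -1.1]
grip_width: 0.0005
clock: 22.35
tcp_pos: [0.4862, -0.0019, 0.2987]
ee_rot: [-3.141, -0.002, 1.773]
contact_force: [0.5, -0.3, -1.2]
grip_width: 0.0004
{'clock': 22.35, 'qpos': [-0.1001, 0.3845, 1.9094, 0.0026, 0.8489, -1.875], 'tcp_pos': [0.4862, -0.0019, 0.2987], 'ee_rot': [-3.141, -0.0022, 1.7732], 'contact_force': [0.4878, -0.347, -1.1674], 'ft_torque': [0.0032, 0.0519, -0.0087], 'grip_width': 0.0004}
[[37 47  1  1  1]
 [ 6 61 11 11 88]] [[327.         237.        ]
 [300.97727273 255.80681818]]
0 [[339.60614053 224.60224763]]
0.15 [[338.33190368 224.93384695]]
0.85 [[331.74532548 233.89390659]]
0.9 [[331.29101802 234.94203635]]
1.0 [[330.41113949 237.16364822]]
```

```bash
python3 -m crank '[0.02,0.004,0,0,0,0,0, 0.04,0.008,0,0,0,0,0, 0.04,0.008,0,0,0,0,0]';python3 -m crank '[0.02,0.004,0,0,0,0,0, 0.04,0.008,0,0,0,0,0, 0.04,0.008,0,0,0,0,0]';python3 - <<'E'
from h import *
st();w=grab('wrist');t=grab('top')
h=cv2.cvtColor(w['frame'],cv2.COLOR_BGR2HSV);r=cv2.inRange(h,(0,150,50),(4,255,255));k,l,s,c=cv2.connectedComponentsWithStats(r);print([(s[i].tolist(),c[i].round(1).tolist()) for i in range(1,k) if s[i,4]>50])
E
```

```text
clock: 22.7
tcp_pos: [0.4891, -0.0013, 0.2984]
ee_rot: [-3.135, -0.003, 1.774]
contact_force: [-13.0, -3.7, 8.1]
grip_width: 0.0009
clock: 23.0
tcp_pos: [0.4911, -0.0007, 0.2979]
ee_rot: [-3.127, -0.004, 1.774]
contact_force: [-30.7, -7.5, 18.7]
grip_width: 0.0004
{'clock': 23.0, 'qpos': [-0.0963, 0.3955, 1.8945, -0.0004, 0.8668, -1.8701], 'tcp_pos': [0.4911, -0.0007, 0.2979], 'ee_rot': [-3.127, -0.0042, 1.774], 'contact_force': [-30.7221, -7.5483, 18.6721], 'ft_torque': [-1.3019, 5.2559, 0.0829], 'grip_width': 0.0004}
[]
```

The stop has been reached (force rose 13 to 32 N). Back off and check.

```bash
python3 -m crank '[-0.15,-0.03,0,0,0,0,0, -0.5,-0.1,0,0,0,0,0, -0.8,-0.16,0,0,0,0,0, -0.8,-0.16,0.3,0,0,0,0, -0.8,-0.16,0.7,0,0,0,0, -0.8,-0.16,1,0,0,0,0, -0.8,-0.16,1,0,0,0,0]';python3 -m crank '[-0.2,0.4,0.3,0,0,0,0, -0.4,0.8,0.5,0,0,0,0, -0.5,1,0.5,0,0,0,0, -0.5,1,0.5,0,0,0,0]';python3 -m crank '[-0.2,0.4,0,0,0,0,0, -0.4,0.8,0,0,0,0,0, -0.5,1,0,0,0,0,0, -0.5,1,0,0,0,0,0]';python3 - <<'E'
from h import *
import pickle
st();t=grab('top','t6.png');s=grab('scene','s6.png')
I=t['frame']
cv2.imwrite('pics/c6.png',np.hstack([cv2.resize(I,(500,375)),cv2.resize(s['frame'][190:340,240:380],(300,375),interpolation=cv2.INTER_CUBIC)]))
h=cv2.cvtColor(I,cv2.COLOR_BGR2HSV);r=cv2.inRange(h,(0,150,50),(4,255,255));k,l,st_,c=cv2.connectedComponentsWithStats(r);print([(c[i].round(1).tolist()) for i in range(1,k) if st_[i,4]>30])
u=np.array([.98,.1987,0])
for a in(.15,.9,1.): print(a,proj(t,np.array([.6415,.030,.062])+u*(-.170+.065*np.sin(a-.5))+[0,0,.065*np.cos(a-.5)]))
b=cv2.inRange(h,(105,150,50),(125,255,255));k,l,q,c=cv2.connectedComponentsWithStats(b[120:230,240:370])
p=np.array([c[i]+[240,120] for i in range(1,k) if 50<q[i,4]<130])
for zz in(.093,.107): print(len(p),[ (w.round(4).tolist()) for w in ray(t,p,.105+zz)])
a,_=pickle.load(open('v0.pkl','rb'));D=cv2.absdiff(a['frame'],I).max(2)
for n,(x,y) in dict(vr=(228,153),vy=(419,158),reag=(440,161),tip=(180,153),well=(222,334),petri=(411,327),pip=(488,165),small=(130,312)).items(): print(n,int((D[y-15:y+15,x-15:x+15]>60).sum()))
E
```

```text
clock: 23.8
tcp_pos: [0.4149, -0.0164, 0.4024]
ee_rot: [3.135, 0.0, 1.773]
contact_force: [0.9, -0.1, 0.3]
grip_width: 0.0003
clock: 24.2
tcp_pos: [0.3632, 0.0854, 0.4487]
ee_rot: [3.141, -0.003, 1.776]
contact_force: [0.3, 0.4, -0.9]
grip_width: 0.0003
clock: 24.6
tcp_pos: [0.3137, 0.1849, 0.448]
ee_rot: [-3.14, -0.002, 1.776]
contact_force: [-0.0, -0.1, -0.1]
grip_width: 0.0007
{'clock': 24.6, 'qpos': [0.4039, -0.0562, 2.0213, 0.0027, 1.1773, -1.373], 'tcp_pos': [0.3137, 0.1849, 0.448], 'ee_rot': [-3.1403, -0.0023, 1.7759], 'contact_force': [-0.0217, -0.0757, -0.1477], 'ft_torque': [0.0362, -0.002, -0.0253], 'grip_width': 0.0007}
[[512.5, 59.5], [289.0, 143.7], [227.6, 152.0], [317.4, 243.7]]
0.15 [[323.60282663 270.44131002]]
0.9 [[318.76661943 247.67025399]]
1.0 [[318.17676917 244.98940029]]
7 [[0.7055, 0.0019, 0.198], [0.6999, 0.0295, 0.198], [0.6887, 0.084, 0.198], [0.5981, -0.02, 0.198], [0.5924, 0.0077, 0.198], [0.5868, 0.0345, 0.198], [0.581, 0.0622, 0.198]]
7 [[0.7009, 0.0019, 0.212], [0.6954, 0.029, 0.212], [0.6844, 0.0826, 0.212], [0.5953, -0.0196, 0.212], [0.5897, 0.0076, 0.212], [0.5843, 0.0339, 0.212], [0.5785, 0.0612, 0.212]]
vr 0
vy 0
reag 0
tip 0
well 448
petri 0
pip 0
small 0
```

View pics/c6.png

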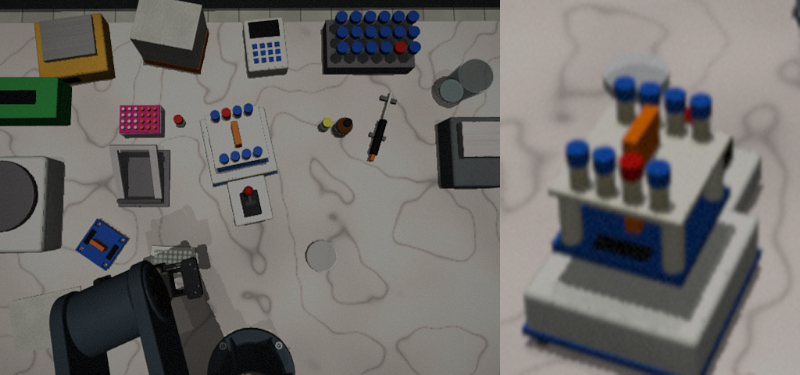

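Ball at (317.4,243.7) against (318.2,245.0) predicted for fully on. The cap-row spacing fits the stacked height. The bystanders are unchanged; the well plate is only hidden and shaded by the arm, which never came near it. Handing in.

```bash
python3 -c "from plant import arm;print(arm.finish_job())"
```

```text
the job is handed in; nothing more can be done
None
```

I handed the job in at about 25 s of the 72 s allowed. The platform is on the mixer, the carrier is on the platform, and the lever is over to on. No verdict was reported.

- **Platform:** I lifted the larger one off the stand and lowered it onto the shaft, already turned to the key angle I had measured (0.2 rad), so it went straight down over the keys. I then turned it about 5° each way while pressing with about 10 N. In the scene view its corners match home height within about 2 px; resting on the keys would be about 6 px off.
- **Carrier:** It stayed upright on the way. The pins met no resistance until contact at the expected stacked height (TCP 0.3527 m), and I released it only once it was resting there. Afterwards it stood level, and the spacing of its tube rows fits the stacked height.
- **Lever:** I pushed it to its stop with the closed fingers. The last step reached about 37 N in total, more than needed, but on the fingertips and not the arm or gripper body. The ball ended 1.5 px from the fully-on position.
- **Bystanders:** A before/after picture comparison shows no change for the vials, reagent bottle, tip box, petri dish, pipette and small platform. The well plate could not be checked because the arm covered it in the last picture, but the arm never came near it.

Small disagreements: the first camera heights for the platform differed by up to 5 mm, and the hub went on with about 5 N of side force until I moved it 2 to 3 mm in x.

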